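Put the pot on the warmer and click its knob on

TASK

Lift the small pot by its bail up and off the double hook and, keeping it upright, stand it in the middle of the warmer's round plate. Then switch the warmer on: turn its knob clockwise until it clicks into its detent, so that the indicator pin stays raised by itself, and let go there rather than turning on past the detent. Leave the candle jar and the mug where they stand.

Things in the scene. Friction and masses are not known exactly. Their poses are not given: they have to be found in the camera images.
- pot: Open steel pot, 90 mm wide, 44 mm tall, about 0.22 kg, with a fixed bail: a straight wooden bar 10 mm thick (x), 10 mm high and 88 mm long (along pot y), bar centre 97 mm above the underside, a thin wire at each end. Origin: centre of the underside, z up. It starts hanging, bar lying across both prongs of the stand's hook; pinch the middle of the bar from above.
- stand: Fixed stand, double hook. Origin under its post, z up. Two 8 mm prongs (tops at 135 mm, y = +28 and -28 mm) run from the 16 mm post along the stand's -x to x = -84 mm, where they turn up; tips (x = -90 mm) stand 14 mm above the prongs' tops, nothing is higher. The bar rests 50 to 65 mm before the post: raise the pot 18 to 35 mm (higher, its rim strikes the prongs), then draw it off 95 mm or more along -x.
- warmer: Fixed electric warmer, a white box 140 mm (x) by 300 mm (y), top at 40 mm. Origin: centre of its underside, z up. Round dark plate at its left (+y), black knob at its right (-y), steel indicator pin in front of the knob.
- plate_top (a point): Centre of the top of the warmer's plate, 46 mm above the work surface, fixed to the warmer; the plate is 120 mm wide, flat, without a rim.
- knob_grip (a point): Point on the knob's vertical axis at the height to grip it, 72 mm above the work surface; fixed to the warmer, it does not turn with the knob. The knob is a round fluted cylinder 50 mm wide, from 42 to 90 mm above the surface (skirt 58 mm wide up to 51 mm), without a pointer. Its start angle is not shown: the detent lies 0.9 to 2.2 rad clockwise from above, so one grasp may not do.
- pin_spot (a point): Foot of the indicator pin (13 mm wide, top 2 mm above this point when down), on the warmer's top, 50 mm before the knob's axis. The knob moves the pin. How the knob feels: easy (0.04 Nm) at first, then a hump of up to about 0.3 Nm over 0.3 rad, then a hollow 0.22 rad past the hump's top (the detent), and a like hump 0.22 rad on; beyond it the knob runs free and must be turned back.
- pin (a joint): Rise of the sprung indicator pin in m: 0 while the knob is out of its detent, about 0.008 at the top of either hump, about 0.005 with the knob resting in the detent. Let go anywhere between the two humps' tops the knob pulls itself into the detent; let go on the outer side of a hump it springs away and the pin drops to 0.
- candle: Bystander to be left alone: the glass candle jar (76 mm wide, 90 mm tall); loose; origin at its underside.
- mug: Bystander to be left alone: the patterned mug (79 mm wide, 98 mm tall, with handle); loose; origin at its underside.
Things that resemble listed ones, but are neither listed nor needed, are in the scene too. Leave any yellow look-alike of the pot alone.

How it is judged:
On the way, in this order (a step that is already met when the one before it is completed fails the run):
1. the pot is up and off the hook, its centre more than 110 mm in front of the post (x of pot in the frame of stand below -0.11 m), for 0.1 s.
2. the pot stands upright on the plate, centred within 18 mm, let go, the pin still down (horizontal distance between pot and plate_top below 0.018 m and z of pot in the frame of plate_top between -0.004 and 0.004 m and angle between pot's own z axis and vertical below 0.08 rad and contact force between the fingers and pot below 0.1 N and value of joint pin below 0.002 m), for 0.2 s.
At the end, for the whole second after the job is handed in: The pot stands upright (within 0.08 rad) and at rest on the warmer's plate, its centre within 18 mm of the plate's centre; the knob rests in its detent, so that the pin stays raised by 4 to 6.4 mm (horizontal distance between pot and plate_top below 0.018 m and z of pot in the frame of plate_top between -0.004 and 0.004 m and angle between pot's own z axis and vertical below 0.08 rad and value of joint pin between 0.004 and 0.0064 m and linear speed of pot below 0.02 m/s); the robot touches nothing.
It fails at once if the pot is tipped by more than 0.7 rad (angle between pot's own z axis and vertical above 0.7 rad).
It fails at once if candle is shifted by more than 30 mm (distance of candle from where it was at the start of the episode above 0.03 m).
It fails at once if mug is shifted by more than 30 mm (distance of mug from where it was at the start of the episode above 0.03 m).
It also fails if it takes over 72 s, if anything falls off the work surface, if the arm or the gripper's body presses on something with over 40 N, if the wrist force passes 120 N, or if a joint passes its speed limit or range.

ROBOT

A 7-joint arm with a two-finger parallel gripper is mounted at the origin on a cart in front of the work surface, level with it; the furniture and walls round the work are solid. World frame = base frame: x ahead of the robot, y to its left, z up, the work surface at z = 0. Lengths are in m, angles in rad, forces in N, time in s.
With the tool pointing down it reaches from about 0.4 to 0.85 m from the base axis. Payload 4.4 kg.
Tool frame: the origin (TCP) lies at the very end of the fingers, on their centre line; the grasp point (between the pads) lies grip_point_offset behind it (grip_point_offset is the distance from the TCP to the grasp point, in m); z points along the fingers, y is the line along which they close (so a half turn about z gives the same grasp; the last joint's range is limited). The gripper opens to 94 mm and grips with 3 to 60 N. Pads are 16 mm wide; open, the fingers measure 119 mm over their backs; the gripper's body (75 mm by 177 mm) begins 78 mm behind the grasp point.
Start: joints at [-1.361, 0.628, 0.038, 1.517, -0.027, 0.996, -0.02], TCP at [0.177, 0.625, 0.205] pointing down, gripper open.
Joint ranges: [-3.06, 3.06], [-0.37, 2.12], [-1.25, 1.32], [0.18, 2.47], [-1.1, 4.24], [0.23, 1.98], [-2.94, 2.94]. Speed limits (rad/s): [2.57, 2.57, 3.14, 3.14, 3.14, 3.14, 3.14].

INTERFACE

Orientations are given as a rotation vector (axis times angle).
In Python, from station import get_state, capture, job_done, look_for, cut_out, grip_point_offset gives the robot as it stands.
- The arm moves only by the tool carry_out, never from a script. Its argument "moves" is one flat list of numbers, 6 for each row, row after row: the shift along the tool's x, y, z normalised to -1 to 1, where 1 is 0.05 m, then the turn, a rotation vector about the tool's x, y, z normalised to -1 to 1, where 1 is 0.5 rad. A call has 1 to 10 rows; each row shifts and turns the commanded pose from where the row before left it, along the tool's axes as they then stand; what a row does not reach is not made up. A row lasts 1/12 s, in which the tool goes at most 41.7 mm and 7.16 degrees, less where a joint would pass 70% of its speed; a pose out of reach is approached as far as the arm can. A call with a number of a shift or a turn outside -1 to 1 is refused whole. A call with a gripper value outside its range is refused whole. "jaw" is the closure, from 0 (fully open) to 1 (shut), set as the call begins (left out, the last holds). The fingers move at their own pace and stop on an object; the grip force is fixed at half the most. Time passes only in rows, so rows that do not move let the fingers close. It gives the time, the measured TCP pose, the force, the opening and the grip force at its end, in the units of the state.
- get_state(): the state, without advancing time (a new reading comes with each control period).
- capture(name): name is "scene" or "top" or "wrist"; returns a dict with "pixels" (384x512x3 uint8, red, green, blue), "z_map" (384x512 float32, m along the optical axis (not along the pixel's ray), 0 where there is no reading), "K" (3x3 intrinsics, pixels), "dist_coeffs" ([k1, k2, p1, p2, k3] as OpenCV has them; the pictures are not rectified), "rvec" (rotation vector, rad) and "tvec" (3), from world to camera coordinates, as OpenCV has them; the wrist camera has in their place "T_tool_cam" (4x4, takes a point from camera to tool coordinates, whose origin is the TCP and whose axes are the flange's). Camera axes: x right, y down, z forward; pixel columns grow to the right and rows downward; lengths in m; the calibration is good to about 2 mm. A picture is of the moment at which its call begins: read the wrist's pose just before it.
- job_done(): hands the job in; it is judged then, once.
Trained networks look in a picture, given as the dict that the camera call returned (one of the last four; its "shot" number tells which), for a name from the list of things; names that differ only in an ending like _2 or _b are one class to them, and where a whole thing is asked for, a point or a joint stands for the part that bears it (a point fixed in the world has none). Each returns a list of dicts, best first, with "confidence" (0 to 1); they miss things now and then, are a little off and sometimes report something else, mostly with a low value. They report only what shows in the picture. A call takes as long as a camera call. They do not tell look-alikes from the thing itself.
- look_for(picture, query): "location" ([column, row] in pixels, amid what is visible of it).
- cut_out(picture, query): "pixels" (384x512 bool, what is visible of it) and "location" ([column, row] in pixels, amid what is visible of it).
The state is a dict: "t": time; "joint_pos": joint angles; "qd": joint speeds; "joint_efforts": joint torques, N m; "position": TCP position; "orientation": TCP orientation; "ft_force": force on the tool from outside, world axes, zero at the start; "wrist_torque": the same for the moment, N m; "width": opening from 0.0 (shut) to 1.0 (fully open); "gripper_force": force on a finger pad.
Only numpy, scipy, OpenCV 4.12 (cv2) and the standard library are available. Lean on these libraries where they do the work, as an engineer would, in place of code of your own. Each camera call takes 0.05 s, during which the arm holds its last target. There are 200 camera calls.

## Working session

There is one attempt and no reset: what is moved stays moved. The work goes in short steps, Python scripts to look and compute and a tool call to move; the robot and the scene stay as the last step left them, time stands still between calls to the robot, and variables do not carry over. Pictures are saved under pics/ and viewed, at most 10 in all, crops included, and the job is handed in when it is done.

Besides the shell and the picture viewer there is one more tool, called after "Request:" in YAML: its name, and indented under it one key for each argument. carry_out: Moves the arm, as the interface text tells. Its arguments: {"type":"object","properties":{"moves":{"type":"array","items":{"type":"number"}},"jaw":{"type":"number"}},"required":["moves"]}

```bash
mkdir -p pics; cat > h.py <<'E'
import numpy as np, cv2
from station import *
R=lambda v: cv2.Rodrigues(np.array(v,float))[0]
def cloud(p):
    h,w=p["z_map"].shape
    u,v=np.meshgrid(np.arange(w),np.arange(h))
    n=cv2.undistortPoints(np.stack([u,v],-1).reshape(-1,1,2).astype(float),p["K"],p["dist_coeffs"]).reshape(h,w,2)
    z=p["z_map"][...,None]
    c=np.concatenate([n*z,z],-1)
    if "rvec" in p:
        return (c-np.ravel(p["tvec"]))@R(p["rvec"])
    s=p["state"]; T=p["T_tool_cam"]
    return (c@T[:3,:3].T+T[:3,3])@R(s["orientation"]).T+np.array(s["position"])
def save(p,n): cv2.imwrite("pics/"+n,p["pixels"][...,::-1])
E
python3 - <<'E'
from h import *
print(get_state(), grip_point_offset)
for c in ("scene","top"):
    p=capture(c); save(p,c+".png"); X=cloud(p); np.savez(c+".npz",X=X,pix=p["pixels"],z=p["z_map"])
    print(c,-R(p["rvec"]).T@np.ravel(p["tvec"]))
    for q in ("pot","stand","warmer","plate_top","knob_grip","pin_spot","candle","mug"):
        for r in cut_out(p,q)[:3]:
            m=r["pixels"]&(p["z_map"]>0); P=X[m]
            if len(P): print(q,round(r["confidence"],2),np.round(r["location"]),len(P),np.round(np.median(P,0),3),np.round(np.percentile(P,2,0),3),np.round(np.percentile(P,98,0),3))
E
```

```text
{'t': 0.0, 'joint_pos': array([-1.36080132,  0.62930658,  0.03845987,  1.51834891, -0.02699016,
        0.99631702, -0.02001913]), 'qd': array([ 6.94619916e-04, -6.24724621e-04, -6.68517351e-05,  1.02288830e-03,
        4.06917264e-04, -3.03977991e-04, -5.23757793e-04]), 'joint_efforts': array([-3.04482783e-04, -5.49713051e+01,  1.14361156e+00, -1.86635059e+01,
       -5.22097293e-02,  2.33611168e-02,  1.43682369e-04]), 'position': array([0.1768072 , 0.62480022, 0.20458621]), 'orientation': array([-4.31859653e-01, -3.11154968e+00,  2.90405790e-03]), 'ft_force': array([0.56085545, 1.02234749, 0.60232874]), 'wrist_torque': array([-0.02516227, -0.0765861 , -0.01197285]), 'gripper_force': 0.0, 'width': 0.9995374785273867} 0.0188
scene [-0.09097196 -1.13468405  0.89211733]
pot 0.9 [240. 162.] 593 [0.569 0.094 0.075] [0.522 0.053 0.012] [0.617 0.158 0.148]
pot 0.82 [338. 220.] 757 [ 0.687 -0.317  0.029] [ 0.642 -0.362  0.002] [ 0.73  -0.273  0.104]
stand 0.59 [246. 175.] 572 [0.581 0.087 0.014] [0.511 0.032 0.006] [0.67  0.14  0.137]
warmer 0.52 [238. 160.] 563 [0.567 0.094 0.075] [0.522 0
[... 992 characters left out ...]
] [0.675 0.178 0.141]
warmer 0.75 [277. 185.] 3650 [ 0.517 -0.17   0.043] [ 0.448 -0.313  0.025] [ 0.591 -0.026  0.093]
plate_top 0.98 [280. 190.] 3606 [ 0.517 -0.171  0.043] [ 0.45  -0.313  0.032] [ 0.59  -0.027  0.093]
knob_grip 0.6 [278. 192.] 3573 [ 0.517 -0.169  0.043] [ 0.45  -0.312  0.033] [ 0.59  -0.027  0.093]
pin_spot 0.65 [279. 186.] 3619 [ 0.518 -0.169  0.043] [ 0.45  -0.312  0.032] [ 0.59  -0.026  0.093]
candle 0.87 [152. 228.] 510 [0.393 0.258 0.049] [0.358 0.219 0.011] [0.43  0.291 0.095]
candle 0.29 [278. 189.] 3572 [ 0.518 -0.169  0.043] [ 0.45  -0.312  0.033] [ 0.59  -0.027  0.093]
mug 0.57 [362. 193.] 624 [ 0.502 -0.457  0.04 ] [ 0.463 -0.507  0.002] [ 0.538 -0.407  0.103]
```

```bash
python3 - <<'E'
from h import *
a=cv2.imread("pics/top.png")[100:270,110:400]; cv2.imwrite("pics/top2.png",cv2.resize(a,None,fx=2.7,fy=2.7,interpolation=cv2.INTER_CUBIC))
d=np.load("top.npz");X=d["X"];ds=np.load("scene.npz")["X"]
for n,Y in (("top",X),("scene",ds)):
    x,y,z=Y[...,0],Y[...,1],Y[...,2]
    def rep(nm,m):
        P=Y[m]; 
        if len(P)<5: print(n,nm,len(P)); return
        r=cv2.minAreaRect(P[:,:2].astype(np.float32)*1000)
        print(n,nm,len(P),"med",np.round(np.median(P,0),4),"rect",np.round(r[0],1),np.round(r[1],1),round(r[2],1))
    bx=(x>.4)&(x<.64)&(y>-.34)&(y<0)
    rep("knobtop",bx&(z>.08)&(z<.1))
    rep("warmer",bx&(z>.032)&(z<.1))
    rep("plate",bx&(z>.0435)&(z<.05)&(y>-.2))
    st=(x>.48)&(x<.72)&(y>.0)&(y<.22)
    rep("bar",st&(z>.1405)&(z<.17))
    rep("prong",st&(z>.118)&(z<.1405))
    rep("hi",st&(z>.152))
    rep("rim",st&(z>.075)&(z<.1))
# list bar points
    P=Y[st&(z>.115)]; print(np.round(P[np.argsort(P[:,2])][::max(1,len(P)//40)],3).tolist())
E
```

```text
top knobtop 181 med [ 0.5143 -0.2549  0.0921] rect [ 514.3 -254.1] [46.6 47.9] 43.6
top warmer 3544 med [ 0.5188 -0.1691  0.0433] rect [ 521.3 -169.9] [300.6 141. ] 85.2
top plate 914 med [ 0.5245 -0.1011  0.0463] rect [ 525.4 -112.4] [179.1 133.9] 86.4
top bar 149 med [0.5747 0.0907 0.1464] rect [623.7  76.1] [128.6 207.5] 83.3
top prong 208 med [0.614  0.0999 0.135 ] rect [630.8  79.8] [125.6 201.2] 80.2
top hi 141 med [0.716  0.0701 0.1832] rect [623.   70.9] [194.4 142.6] 0.4
top rim 172 med [0.6036 0.0865 0.0868] rect [621.7  72.1] [129.9 204.2] 85.9
[[0.72, 0.028, 0.115], [0.719, 0.058, 0.119], [0.719, 0.107, 0.124], [0.614, 0.115, 0.128], [0.6, 0.082, 0.13], [0.603, 0.079, 0.132], [0.617, 0.124, 0.132], [0.538, 0.114, 0.133], [0.626, 0.095, 0.134], [0.623, 0.118, 0.135], [0.718, 0.05, 0.135], [0.544, 0.114, 0.136], [0.719, 0.122, 0.137], [0.629, 0.091, 0.137], [0.566, 0.068, 0.138], [0.577, 0.133, 0.138], [0.541, 0.133, 0.139], [0.619, 0.114, 0.14], [0.575, 0.065, 0.14], [0.618, 0.091, 0.141], [0.588, 0.058, 0.142], [0.575, 0.074, 0.143], [0.553, 0.113, 0.144], [0.556, 0.122, 
[... 1253 characters left out ...]
2, 0.123, 0.136], [0.59, 0.062, 0.136], [0.542, 0.12, 0.137], [0.619, 0.131, 0.137], [0.567, 0.064, 0.138], [0.719, 0.059, 0.139], [0.579, 0.07, 0.14], [0.567, 0.084, 0.141], [0.554, 0.055, 0.142], [0.716, 0.061, 0.143], [0.579, 0.069, 0.144], [0.58, 0.065, 0.145], [0.717, 0.025, 0.147], [0.58, 0.071, 0.147], [0.527, 0.113, 0.148], [0.568, 0.092, 0.149], [0.719, 0.099, 0.151], [0.718, 0.001, 0.153], [0.719, 0.046, 0.157], [0.718, 0.064, 0.162], [0.719, 0.113, 0.165], [0.719, 0.085, 0.169], [0.716, 0.011, 0.173], [0.715, 0.022, 0.176], [0.714, 0.104, 0.178], [0.712, 0.024, 0.18], [0.716, 0.055, 0.182], [0.715, 0.118, 0.185], [0.715, 0.125, 0.186], [0.714, 0.015, 0.187], [0.717, 0.136, 0.189]]
```

View pics/top2.png

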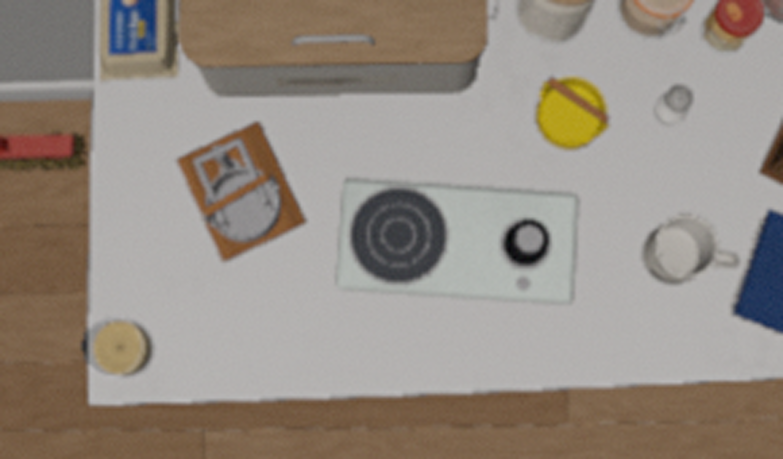

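View pics/scene.png

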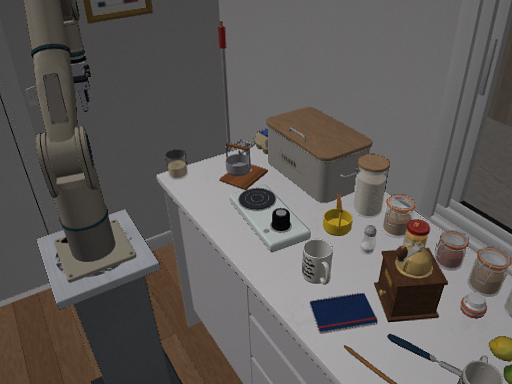

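The top view shows the grey pot on the wooden-based stand at crop (245,205). The warmer's plate is at (398,235), the knob at (527,240) with the pin below it at (523,284). The yellow look-alike is at (572,112), the candle at (120,347) and the mug at (680,250). The scene view agrees. I'll refine the plate and bar positions, then move over the pot.

```bash
cat >> h.py <<'E'
def shot():
    s=get_state(); p=capture("wrist"); p["state"]=s; return p
def need(pos,yaw=None,s=None):
    """shift in tool axes (units of .05 m) and turn about tool z (units of .5 rad); yaw = world angle of tool y mod pi"""
    s=s or get_state(); M=R(s["orientation"])
    d=M.T@(np.array(pos)-s["position"])/.05
    cur=np.arctan2(M[1,1],M[0,1]); 
    print("t",round(s["t"],2),"pos",np.round(s["position"],4),"yaw",round(cur,4),"tilt",round(np.arccos(-M[2,2]),4),"q7",round(s["joint_pos"][6],3))
    print("shift",np.round(d,3),"rows>=",np.ceil(np.linalg.norm(d)/.8))
    if yaw is not None:
        t=(cur-yaw+np.pi/2)%np.pi-np.pi/2; print("turn",round(t/.5,3),"units, rad",round(t,3))
E
python3 - <<'E'
from h import *
for n in ("top","scene"):
    d=np.load(n+".npz"); X=d["X"]; g=d["pix"].mean(-1)
    x,y,z=X[...,0],X[...,1],X[...,2]
    m=(x>.44)&(x<.60)&(y>-.18)&(y<-.02)&(z>.035)&(z<.055)&(g<105)
    n_,l,st,c=cv2.connectedComponentsWithStats(cv2.morphologyEx(m.astype(np.uint8),cv2.MORPH_CLOSE,np.ones((3,3))))
    k=1+np.argmax(st[1:,4]); P=X[(l==k)&(z>.03)]
    (cx,cy),r=cv2.minEnclosingCircle((P[:,:2]*1000).astype(np.float32)); print(n,len(P),cx,cy,r,P.mean(0))
    m=(x>.50)&(x<.64)&(y>.0)&(y<.22)&(z>.140)&(z<.156); P=X[m]
    print(np.round(cv2.fitLine((P[:,:2]).astype(np.float32),cv2.DIST_HUBER,0,.01,.01).ravel(),4),len(P))
need([.567,.096,.32],np.radians(28))
E
```

```text
top 949 450.99566650390625 -90.58345031738281 135.6309814453125 [ 0.52712986 -0.09465867  0.05571855]
[ 0.5206 -0.8538  0.5665  0.0977] 116
scene 672 527.1331787109375 -89.7237777709961 69.07650756835938 [ 0.52516508 -0.09894895  0.04738551]
[ 0.4716 -0.8818  0.5625  0.0975] 84
t 0.9 pos [0.177  0.6254 0.2055] yaw 1.295 tilt 0.0 q7 -0.02
shift [-10.389  -8.064  -2.291] rows>= 17.0
turn 1.613 units, rad 0.806
```

Request:
carry_out:
  moves: [-0.2, -0.2, -0.4, 0, 0, 0, -0.5, -0.4, -0.4, 0, 0, 0, -0.6, -0.45, -0.3, 0, 0, 0, -0.6, -0.45, -0.3, 0, 0, 0, -0.6, -0.45, -0.3, 0, 0, 0, -0.6, -0.45, -0.2, 0, 0, 0, -0.6, -0.45, -0.2, 0, 0, 0, -0.6, -0.45, -0.2, 0, 0, 0, -0.6, -0.45, 0, 0, 0, 0, -0.6, -0.45, 0, 0, 0, 0]

```text
t: 1.73
position: [0.3855, 0.3472, 0.3215]
orientation: [0.432, 3.111, 0.003]
ft_force: [1.6, 0.5, 0.0]
width: 1.0
gripper_force: 0.0
```

Request:
carry_out:
  moves: [-0.6, -0.45, 0, 0, 0, 0, -0.6, -0.45, 0, 0, 0, 0, -0.6, -0.45, 0, 0, 0, 0, -0.6, -0.45, 0, 0, 0, 0, -0.6, -0.45, 0, 0, 0, 0, -0.6, -0.45, 0, 0, 0, 0, -0.6, -0.45, 0, 0, 0, 0, -0.6, -0.45, 0, 0, 0, 0, -0.5, -0.4, 0, 0, 0, 0, -0.3, -0.3, 0, 0, 0, 0]

```text
t: 2.57
position: [0.5971, 0.0615, 0.3204]
orientation: [0.437, 3.11, -0.002]
ft_force: [0.2, 0.4, -0.6]
width: 1.0
gripper_force: 0.0
```

Request:
carry_out:
  moves: [0, 0, 0, 0, 0, 0.2, 0, 0, 0, 0, 0, 0.2, 0, 0, 0, 0, 0, 0.2, 0, 0, 0, 0, 0, 0.2, 0, 0, 0, 0, 0, 0.2, 0, 0, 0, 0, 0, 0.2, 0, 0, 0, 0, 0, 0.2, 0, 0, 0, 0, 0, 0.2, 0, 0, 0, 0, 0, 0, 0, 0, 0, 0, 0, 0]

```text
t: 3.4
position: [0.5952, 0.0655, 0.3204]
orientation: [1.606, 2.7, -0.0]
ft_force: [-0.5, 0.3, -0.4]
width: 0.999
gripper_force: 0.0
```

```bash
python3 - <<'E'
from h import *
need([.567,.096,.32],np.radians(28))
p=shot(); save(p,"w1.png"); X=cloud(p); np.savez("w1.npz",X=X,pix=p["pixels"])
x,y,z=X[...,0],X[...,1],X[...,2]; ok=p["z_map"]>0
print(ok.mean(), np.round(X[ok].min(0),3),np.round(X[ok].max(0),3))
m=ok&(x>.50)&(x<.64)&(y>.0)&(y<.22)&(z>.1405)&(z<.156); P=X[m]
print(np.round(cv2.fitLine((P[:,:2]).astype(np.float32),cv2.DIST_HUBER,0,.01,.01).ravel(),4),len(P))
E
```

```text
t 3.4 pos [0.5952 0.0655 0.3204] yaw 0.4979 tilt 0.0002 q7 0.527
shift [ 0.805 -0.205  0.009] rows>= 2.0
turn 0.018 units, rad 0.009
0.9745737711588541 [-0.538 -1.052 -0.918] [0.965 0.951 0.458]
[ 0.5142 -0.8577  0.5601  0.106 ] 669
```

View pics/w1.png

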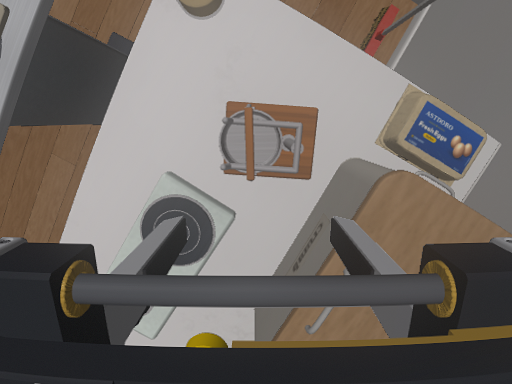

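The wrist view shows the bar from about (249,105) to (251,180), lying across both prongs. The prong tips are at (226,123) and (225,168), and the U's back end is at about (297,145). The pot is below the bar and the plate is at (178,228).

```bash
cat > fitbar.py <<'E'
from h import *
def bar(X,pix,c,zr,rad=.09):
    x,y,z=X[...,0],X[...,1],X[...,2]; r,b=pix[...,0].astype(int),pix[...,2].astype(int)
    m=(np.hypot(x-c[0],y-c[1])<rad)&(z>zr[0])&(z<zr[1])&(r-b>35)
    P=X[m]; q=cv2.minAreaRect((P[:,:2]*1000).astype(np.float32))
    l=cv2.fitLine(P[:,:2].astype(np.float32),cv2.DIST_HUBER,0,.01,.01).ravel()
    print("bar n",len(P),"rect",np.round(q[0],1),np.round(q[1],1),round(q[2],1),"line ang",round(np.degrees(np.arctan2(l[1],l[0]))%180,2),"med",np.round(np.median(P,0),4))
    return q
def plate(X,pix):
    x,y,z=X[...,0],X[...,1],X[...,2]; g=pix.mean(-1)
    m=(np.hypot(x-.525,y+.1)<.08)&(z>.042)&(z<.052)&(g<110)
    P=X[m]; h=cv2.convexHull((P[:,:2]*1000).astype(np.float32)); e=cv2.fitEllipse(h); print("plate n",len(P),np.round(e[0],1),np.round(e[1],1),"z",np.median(P[:,2]))
E
python3 - <<'E'
from fitbar import *
d=np.load("w1.npz"); X,pix=d["X"],d["pix"]
bar(X,pix,(.566,.098),(.13,.16))
x,y,z=X[...,0],X[...,1],X[...,2]; r,b=pix[...,0].astype(int),pix[...,2].astype(int)
m=(np.hypot(x-.58,y-.1)<.1)&(z>.12)&(z<.16)&(r-b<25); P=X[m]
q=cv2.minAreaRect((P[:,:2]*1000).astype(np.float32)); print("hook",len(P),q)
for zr in ((.075,.095),): 
    m=(np.hypot(x-.57,y-.1)<.08)&(z>zr[0])&(z<zr[1])&(r-b<25);P=X[m]; print("rim",len(P),cv2.minEnclosingCircle((P[:,:2]*1000).astype(np.float32)))
m=(np.hypot(x-.58,y-.1)<.12)&(z>.003)&(z<.03)&(r-b>35);P=X[m];print("base",cv2.minAreaRect((P[:,:2]*1000).astype(np.float32)),np.median(P[:,2]))
plate(X,pix)
for n in ("top","scene"):
    d=np.load(n+".npz"); bar(d["X"],d["pix"],(.566,.098),(.125,.16)); plate(d["X"],d["pix"])
E
```

```text
bar n 542 rect [591.7 114.8] [69.  86.4] 29.3 line ang 119.68 med [0.5653 0.1017 0.1439]
hook 1189 ((580.9863891601562, 107.63783264160156), (100.3482666015625, 95.46806335449219), 25.71795654296875)
rim 395 ((571.3564453125, 103.39398193359375), 50.680763244628906)
base ((593.1928100585938, 111.6042709350586), (148.34544372558594, 118.11058044433594), 24.59014129638672) 0.011227129899103294
plate n 2348 [528.1 -90.4] [118.4 119. ] z 0.04519168161739834
bar n 76 rect [566.3  95.9] [11.2 86.7] 28.9 line ang 119.73 med [0.5649 0.0963 0.1461]
plate n 753 [528.7 -94.8] [115.4 118.4] z 0.047145576134497
bar n 61 rect [564.4  95.3] [15.8 81. ] 24.5 line ang 119.38 med [0.566  0.0935 0.145 ]
plate n 657 [527.9 -93.8] [122.  131.7] z 0.0476052571244351
```

Request:
carry_out:
  jaw: 0.6
  moves: [0.3, -0.07, 0.2, 0, 0, -0.04, 0.3, -0.07, 0.4, 0, 0, 0, 0.25, -0.07, 0.5, 0, 0, 0, 0, 0, 0.5, 0, 0, 0, 0, 0, 0.5, 0, 0, 0, 0, 0, 0.4, 0, 0, 0, 0, 0, 0.3, 0, 0, 0, 0, 0, 0.2, 0, 0, 0, 0, 0, 0, 0, 0, 0, 0, 0, 0, 0, 0, 0]

```text
t: 4.28
position: [0.5656, 0.0973, 0.1706]
orientation: [-1.582, -2.714, 0.0]
ft_force: [0.3, 0.3, 0.6]
width: 0.402
gripper_force: 0.0
```

```bash
python3 - <<'E'
from fitbar import *
need([.5655,.098,.121],np.radians(29.7))
p=shot(); save(p,"w2.png"); X=cloud(p)
print(get_state()["width"])
bar(X,p["pixels"],(.5655,.098),(.13,.16),.055)
E
```

```text
t 4.28 pos [0.5656 0.0973 0.1706] yaw 0.5156 tilt 0.0002 q7 0.545
shift [0.013 0.006 0.991] rows>= 2.0
turn -0.005 units, rad -0.003
0.4045865534858639
bar n 1404 rect [569.7 100.7] [49.1 81.9] 6.9 line ang 119.87 med [0.5637 0.1037 0.144 ]
```

View pics/w2.png

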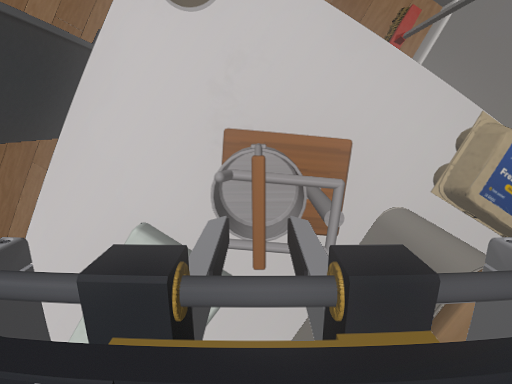

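The open fingers straddle the bar, whose visible length runs (259,155) to (259,270). Post and prongs are clear of the fingers. I'll descend, pinch, and lift a little.

Request:
carry_out:
  moves: [0.02, 0, 0.3, 0, 0, 0, 0, 0, 0.3, 0, 0, 0, 0, 0, 0.2, 0, 0, 0, 0, 0, 0.19, 0, 0, 0, 0, 0, 0, 0, 0, 0, 0, 0, 0, 0, 0, 0]

```text
t: 4.83
position: [0.5651, 0.0982, 0.1211]
orientation: [1.582, 2.714, -0.0]
ft_force: [-0.3, 0.9, -0.1]
width: 0.399
gripper_force: 0.0
```

Request:
carry_out:
  jaw: 1
  moves: [0, 0, 0, 0, 0, 0, 0, 0, 0, 0, 0, 0, 0, 0, 0, 0, 0, 0, 0, 0, 0, 0, 0, 0, 0, 0, 0, 0, 0, 0, 0, 0, 0, 0, 0, 0, 0, 0, 0, 0, 0, 0, 0, 0, 0, 0, 0, 0]

```text
t: 5.5
position: [0.5652, 0.0983, 0.1213]
orientation: [1.582, 2.714, 0.001]
ft_force: [0.3, 0.7, 3.3]
width: 0.103
gripper_force: 30.0
```

Request:
carry_out:
  moves: [0, 0, -0.04, 0, 0, 0, 0, 0, -0.1, 0, 0, 0, 0, 0, -0.1, 0, 0, 0, 0, 0, -0.1, 0, 0, 0, 0, 0, -0.1, 0, 0, 0, 0, 0, -0.1, 0, 0, 0, 0, 0, 0, 0, 0, 0, 0, 0, 0, 0, 0, 0]

```text
t: 6.17
position: [0.5652, 0.0984, 0.1484]
orientation: [1.582, 2.713, 0.001]
ft_force: [0.2, -0.4, -2.1]
width: 0.104
gripper_force: 30.0
```

```bash
python3 - <<'E'
from fitbar import *
need([.5655-.869*.105,.098-.495*.105,.148],np.radians(29.7))
p=shot(); save(p,"w3.png"); X=cloud(p)
E
```

```text
t 6.17 pos [0.5652 0.0984 0.1484] yaw 0.515 tilt 0.0008 q7 0.556
shift [-0.015 -2.098  0.006] rows>= 3.0
turn -0.007 units, rad -0.003
```

View pics/w3.png

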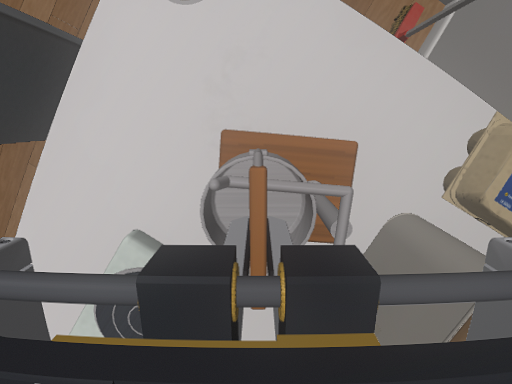

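The pot hangs in the pinch (10 mm opening), lifted 27 mm with the bar clear above the prongs at rows 185 and 250. I'll draw it off along the stand's -x.

Request:
carry_out:
  moves: [0, -0.05, 0, 0, 0, 0, 0.01, -0.12, 0, 0, 0, 0, 0.01, -0.2, 0, 0, 0, 0, 0.01, -0.25, 0, 0, 0, 0, 0.01, -0.3, 0, 0, 0, 0, 0.01, -0.3, 0, 0, 0, 0, 0.01, -0.3, 0, 0, 0, 0, 0.01, -0.3, 0, 0, 0, 0, 0.01, -0.2, 0, 0, 0, 0, 0, -0.1, 0, 0, 0, 0]

```text
t: 7.05
position: [0.4687, 0.0487, 0.1479]
orientation: [-1.583, -2.712, 0.001]
ft_force: [-0.1, -0.7, -3.2]
width: 0.104
gripper_force: 30.0
```

Request:
carry_out:
  moves: [0, -0.05, -0.05, 0, 0, 0, 0, 0, -0.1, 0, 0, 0, 0, 0, -0.1, 0, 0, 0, 0, 0, -0.05, 0, 0, 0, 0, 0, 0, 0, 0, 0, 0, 0, 0, 0, 0, 0]

```text
t: 7.55
position: [0.4691, 0.0486, 0.1632]
orientation: [1.582, 2.714, 0.001]
ft_force: [0.7, -0.6, -2.8]
width: 0.102
gripper_force: 30.0
```

```bash
python3 - <<'E'
from fitbar import *
need([.528,-.093,.148])
for c in ("top","scene","wrist"):
    p=shot() if c=="wrist" else capture(c); X=cloud(p); np.savez(c+"b.npz",X=X,pix=p["pixels"])
    s=get_state()["position"]
    bar(X,p["pixels"],s[:2],(.155,.19),.06); plate(X,p["pixels"])
    for r in cut_out(p,"pot")[:3]:
        P=X[r["pixels"]&(p["z_map"]>0)]; P=P[(P[:,2]>.1)&(P[:,2]<.135)&(np.hypot(*(P[:,:2]-s[:2]).T)<.08)]
        if len(P)>20: print(c,r["confidence"],"rim",len(P),cv2.minEnclosingCircle((P[:,:2]*1000).astype(np.float32)))
    if c=="scene": cv2.imwrite("pics/s2.png",cv2.resize(p["pixels"][120:290,150:350,::-1],None,fx=3,fy=3,interpolation=cv2.INTER_CUBIC))
E
```

```text
t 7.55 pos [0.4691 0.0486 0.1632] yaw 0.5155 tilt 0.0009 q7 0.618
shift [-3.045 -0.372  0.304] rows>= 4.0
bar n 7 rect [488.6  13.8] [7.  6.2] 2.9 line ang 151.38 med [0.4889 0.0135 0.1835]
plate n 763 [528.6 -94.6] [115.8 117.2] z 0.047345130103455854
bar n 40 rect [467.4  44.7] [12.2 85.7] 30.0 line ang 118.77 med [0.4749 0.0315 0.1861]
plate n 648 [527.4 -95.1] [121.7 126.9] z 0.04786386056080076
scene 0.89 rim 391 ((470.34613037109375, 47.95585250854492), 49.62051773071289)
bar n 1867 rect [468.6  50. ] [ 9.7 87.2] 29.8 line ang 119.5 med [0.462  0.0617 0.1855]
plate n 931 [543.9 -86.1] [ 43.5 114. ] z 0.045092630824464186
wrist 0.73 rim 2009 ((469.2440185546875, 52.674774169921875), 47.02888870239258)
```

View pics/s2.png

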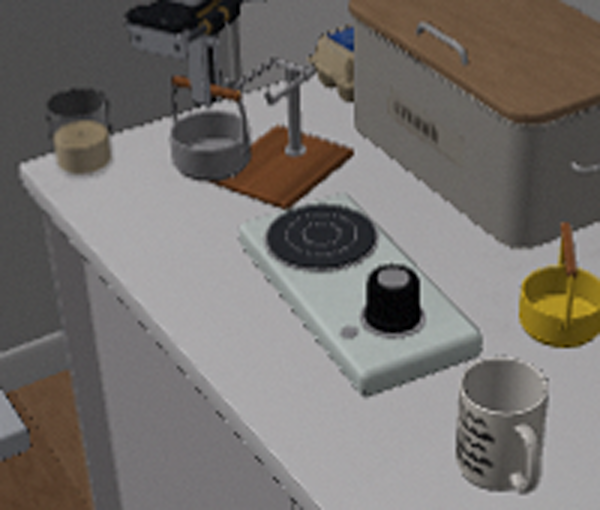

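The pot hangs upright and free in front of the stand, at about (210,145) in this crop. The plate is at (322,236), the knob at (393,298) and the pin at (349,331). All cameras agree on a pot-to-plate offset of about (+60, -140) mm.

Request:
carry_out:
  moves: [-0.1, -0.01, 0, 0, 0, 0, -0.25, -0.03, 0, 0, 0, 0, -0.4, -0.045, 0, 0, 0, 0, -0.5, -0.055, 0, 0, 0, 0, -0.5, -0.055, 0, 0, 0, 0, -0.5, -0.055, 0, 0, 0, 0, -0.4, -0.045, 0, 0, 0, 0, -0.25, -0.03, 0, 0, 0, 0, -0.12, -0.01, 0, 0, 0, 0, 0, 0, 0, 0, 0, 0]

```text
t: 8.68
position: [0.5285, -0.0926, 0.1628]
orientation: [1.585, 2.712, -0.001]
ft_force: [-0.3, -0.5, -3.0]
width: 0.102
gripper_force: 30.0
```

Request:
carry_out:
  moves: [0, 0, 0.05, 0, 0, 0, 0, 0, 0.15, 0, 0, 0, 0, 0, 0.2, 0, 0, 0, 0, 0, 0.15, 0, 0, 0, 0, 0, 0.1, 0, 0, 0, 0, 0, 0.05, 0, 0, 0, 0, 0, 0, 0, 0, 0, 0, 0, 0, 0, 0, 0]

```text
t: 9.35
position: [0.5283, -0.0914, 0.1278]
orientation: [-1.582, -2.714, 0.0]
ft_force: [-0.5, 0.8, -3.1]
width: 0.1
gripper_force: 30.0
```

```bash
python3 - <<'E'
from fitbar import *
need([.529,-.091,.1243])
for c in ("top","scene","wrist"):
    p=shot() if c=="wrist" else capture(c); X=cloud(p)
    s=get_state()["position"]
    bar(X,p["pixels"],s[:2],(.135,.17),.06)
    for r in cut_out(p,"pot")[:3]:
        P=X[r["pixels"]&(p["z_map"]>0)]; P=P[(P[:,2]>.075)&(P[:,2]<.11)&(np.hypot(*(P[:,:2]-s[:2]).T)<.08)]
        if len(P)>20: print(c,r["confidence"],"rim",len(P),cv2.minEnclosingCircle((P[:,:2]*1000).astype(np.float32)),np.percentile(P[:,2],90))
E
```

```text
t 9.35 pos [ 0.5283 -0.0914  0.1278] yaw 0.515 tilt 0.0003 q7 0.907
shift [-0.     0.016  0.07 ] rows>= 1.0Traceback (most recent call last):
  File "<stdin>", line 6, in <module>
  File "fitbar.py", line 6, in bar
    l=cv2.fitLine(P[:,:2].astype(np.float32),cv2.DIST_HUBER,0,.01,.01).ravel()
      ~~~~~~~~~~~^^^^^^^^^^^^^^^^^^^^^^^^^^^^^^^^^^^^^^^^^^^^^^^^^^^^^
cv2.error: OpenCV(4.12.0) /io/opencv/modules/imgproc/src/linefit.cpp:50: error: (-215:Assertion failed) count > 0 in function 'fitLine2D_wods'
```

Lower the last 3.5 mm until the force shows contact.

Request:
carry_out:
  moves: [0, 0, 0.02, 0, 0, 0, 0, 0, 0.02, 0, 0, 0, 0, 0, 0.02, 0, 0, 0, 0, 0, 0, 0, 0, 0, 0, 0, 0, 0, 0, 0]

```text
t: 9.82
position: [0.5283, -0.0914, 0.125]
orientation: [-1.583, -2.714, -0.0]
ft_force: [0.2, 0.2, -2.3]
width: 0.106
gripper_force: 30.0
```

Request:
carry_out:
  moves: [0, 0, 0.015, 0, 0, 0, 0, 0, 0, 0, 0, 0, 0, 0, 0, 0, 0, 0]

```text
t: 10.07
position: [0.5285, -0.0914, 0.1244]
orientation: [1.582, 2.714, 0.0]
ft_force: [-1.0, -0.3, 0.1]
width: 0.104
gripper_force: 30.0
```

```bash
python3 - <<'E'
from fitbar import *
need([.529,-.091,.1243])
for c in ("scene","wrist"):
    p=shot() if c=="wrist" else capture(c); X=cloud(p)
    s=get_state()["position"]
    bar(X,p["pixels"],s[:2],(.135,.17),.06)
    for r in cut_out(p,"pot")[:3]:
        P=X[r["pixels"]&(p["z_map"]>0)]; P=P[(P[:,2]>.075)&(P[:,2]<.11)&(np.hypot(*(P[:,:2]-s[:2]).T)<.08)]
        if len(P)>20: print(c,r["confidence"],"rim",len(P),cv2.minEnclosingCircle((P[:,:2]*1000).astype(np.float32)),np.percentile(P[:,2],90))
print(get_state()["ft_force"])
E
```

```text
t 10.07 pos [ 0.5285 -0.0914  0.1244] yaw 0.515 tilt 0.0004 q7 0.909
shift [0.001 0.013 0.002] rows>= 1.0
bar n 62 rect [528.8 -91.3] [15.4 84.2] 30.1 line ang 119.73 med [ 0.5343 -0.1044  0.1474]
scene 0.66 rim 270 ((530.4027099609375, -91.79027557373047), 49.468719482421875) 0.09266896246713326
bar n 1840 rect [528.6 -89.9] [ 9.7 87.5] 29.5 line ang 119.33 med [ 0.522  -0.0777  0.1471]
wrist 0.63 rim 1533 ((530.8070068359375, -87.15946960449219), 48.298187255859375) 0.08972541162506077
[ 0.42202558 -0.2920152  -0.15839222]
```

The pot rests on the plate (force about 0) within about 4 mm of centre. I'll release it and retreat straight up.

Request:
carry_out:
  jaw: 0.6
  moves: [0, 0, 0, 0, 0, 0, 0, 0, 0, 0, 0, 0, 0, 0, 0, 0, 0, 0, 0, 0, 0, 0, 0, 0, 0, 0, 0, 0, 0, 0, 0, 0, -0.1, 0, 0, 0, 0, 0, -0.3, 0, 0, 0, 0, 0, -0.5, 0, 0, 0, 0, 0, -0.5, 0, 0, 0, 0, 0, -0.3, 0, 0, 0]

```text
t: 11.1
position: [0.5292, -0.0918, 0.2118]
orientation: [1.582, 2.711, 0.002]
ft_force: [0.8, -0.5, -0.2]
width: 0.4
gripper_force: 0.0
```

```bash
python3 - <<'E'
from fitbar import *
need([.5145,-.2545,.056],1.3)
for c in ("top","scene","wrist"):
    p=shot() if c=="wrist" else capture(c); X=cloud(p); pix=p["pixels"]; np.savez(c+"c.npz",X=X,pix=pix)
    if c!="top": bar(X,pix,(.5285,-.0914),(.135,.17),.06)
    x,y,z=X[...,0],X[...,1],X[...,2]
    P=X[(np.hypot(x-.5145,y+.2545)<.05)&(z>.083)&(z<.1)]
    if len(P)>10: print(c,"knob",len(P),cv2.minEnclosingCircle((P[:,:2]*1000).astype(np.float32)),np.median(P,0))
    for r in cut_out(p,"pot")[:3]:
        P=X[r["pixels"]&(p["z_map"]>0)]; P=P[(P[:,2]>.075)&(P[:,2]<.11)&(np.hypot(P[:,0]-.5285,P[:,1]+.0914)<.08)]
        if len(P)>20: print(c,r["confidence"],"rim",len(P),cv2.minEnclosingCircle((P[:,:2]*1000).astype(np.float32)),np.percentile(P[:,2],90))
    if c=="wrist": save(p,"w4.png")
E
```

```text
t 11.1 pos [ 0.5292 -0.0918  0.2118] yaw 0.5146 tilt 0.0028 q7 0.855
shift [-2.683 -1.865  3.116] rows>= 6.0
turn -1.571 units, rad -0.785
top knob 182 ((514.0661010742188, -254.72410583496094), 25.40753746032715) [ 0.51405716 -0.25487266  0.09136636]
bar n 92 rect [528.9 -91. ] [19.  89.6] 30.5 line ang 120.45 med [ 0.5261 -0.0936  0.148 ]
scene knob 168 ((514.4236450195312, -252.75132751464844), 27.958635330200195) [ 0.51243612 -0.25847257  0.09161484]
scene 0.64 rim 264 ((531.4235229492188, -91.79350280761719), 49.333106994628906) 0.0921809926289405
bar n 1048 rect [528.9 -89.7] [ 8.7 87. ] 29.3 line ang 119.15 med [ 0.5271 -0.0868  0.1471]
wrist 0.86 rim 1046 ((526.8218994140625, -88.2491455078125), 46.97385787963867) 0.08969608136981586
```

View pics/w4.png

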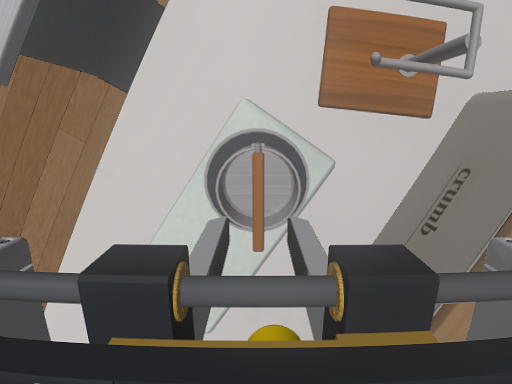

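The pot stands on the plate at about (257,180), upright and released, with its bar intact. Next I'll move over the knob, rotate the wrist back counter-clockwise for turning room, and open the jaws.

Request:
carry_out:
  jaw: 0.15
  moves: [-0.18, -0.125, 0, 0, 0, 0, -0.4, -0.28, 0, 0, 0, 0, -0.5, -0.35, 0, 0, 0, 0, -0.5, -0.35, 0, 0, 0, 0, -0.5, -0.35, 0, 0, 0, 0, -0.4, -0.28, 0, 0, 0, 0, -0.2, -0.13, 0, 0, 0, 0, 0, 0, 0, 0, 0, 0]

```text
t: 12.07
position: [0.5116, -0.2578, 0.2085]
orientation: [-1.59, -2.709, 0.003]
ft_force: [0.1, -0.1, 0.6]
width: 0.845
gripper_force: 0.0
```

Request:
carry_out:
  moves: [0, 0, 0, 0, 0, -0.2, 0, 0, 0, 0, 0, -0.2, 0, 0, 0, 0, 0, -0.2, 0, 0, 0, 0, 0, -0.2, 0, 0, 0, 0, 0, -0.2, 0, 0, 0, 0, 0, -0.2, 0, 0, 0, 0, 0, -0.2, 0, 0, 0, 0, 0, -0.17, 0, 0, 0, 0, 0, 0, 0, 0, 0, 0, 0, 0]

```text
t: 12.9
position: [0.5134, -0.2522, 0.2089]
orientation: [-0.425, -3.112, -0.002]
ft_force: [-0.2, -0.1, -0.2]
width: 0.848
gripper_force: 0.0
```

```bash
python3 - <<'E'
from fitbar import *
need([.5145,-.2545,.056],1.3)
print(get_state()["width"])
for c in ("top","wrist"):
    p=shot() if c=="wrist" else capture(c); X=cloud(p); pix=p["pixels"]
    x,y,z=X[...,0],X[...,1],X[...,2]
    P=X[(np.hypot(x-.5145,y+.2545)<.05)&(z>.083)&(z<.1)]
    if len(P)>10: print(c,"knob",len(P),cv2.minEnclosingCircle((P[:,:2]*1000).astype(np.float32)),np.median(P,0))
    if c=="wrist": save(p,"w5.png"); plate(X,pix)
E
```

```text
t 12.9 pos [ 0.5134 -0.2522  0.2089] yaw 1.2994 tilt 0.0015 q7 1.793
shift [-0.037 -0.041  3.057] rows>= 4.0
turn -0.001 units, rad -0.001
0.8484833235142882
wrist knob 1763 ((514.4876708984375, -251.41632080078125), 26.131864547729492) [ 0.51313502 -0.25122584  0.08949077]
plate n 2387 [523.9 -97.3] [104.2 119.5] z 0.045371534766117244
```

View pics/w5.png

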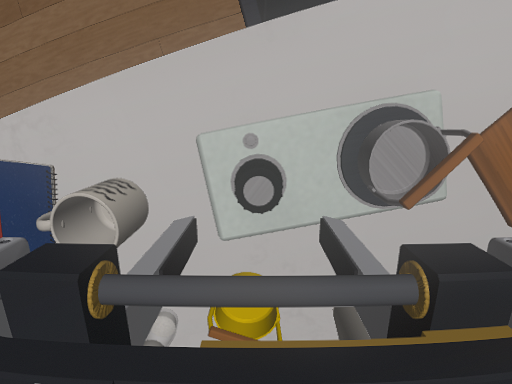

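The wrist view shows the knob at (258,185) between the fingers' paths, the pin at (251,141), and the pot on the plate at (395,158). I'll descend and grip.

Request:
carry_out:
  moves: [-0.02, -0.03, 0.2, 0, 0, 0, 0, 0, 0.5, 0, 0, 0, 0, 0, 0.6, 0, 0, 0, 0, 0, 0.6, 0, 0, 0, 0, 0, 0.5, 0, 0, 0, 0, 0, 0.3, 0, 0, 0, 0, 0, 0.2, 0, 0, 0, 0, 0, 0.15, 0, 0, 0, 0, 0, 0, 0, 0, 0, 0, 0, 0, 0, 0, 0]

```text
t: 13.83
position: [0.514, -0.2558, 0.0569]
orientation: [0.424, 3.112, -0.0]
ft_force: [0.1, -0.4, -0.5]
width: 0.849
gripper_force: 0.0
```

Request:
carry_out:
  jaw: 1
  moves: [0, 0, 0, 0, 0, 0, 0, 0, 0, 0, 0, 0, 0, 0, 0, 0, 0, 0, 0, 0, 0, 0, 0, 0, 0, 0, 0, 0, 0, 0, 0, 0, 0, 0, 0, 0]

```text
t: 14.33
position: [0.515, -0.2527, 0.0573]
orientation: [0.421, 3.112, 0.005]
ft_force: [1.0, 5.0, 4.3]
width: 0.527
gripper_force: 30.0
```

```bash
cat > st.py <<'E'
from h import *
f=[];
s=get_state(); M=R(s["orientation"])
p=shot(); X=cloud(p); x,y,z=X[...,0],X[...,1],X[...,2]
P=X[(np.hypot(x-.4645,y+.2497)<.0045)&(z>.03)&(z<.06)]
p2=capture("top"); X=cloud(p2); x,y,z=X[...,0],X[...,1],X[...,2]
Q=X[(np.hypot(x-.4645,y+.2497)<.0055)&(z>.03)&(z<.06)]
tz=np.mean([s["wrist_torque"][2],get_state()["wrist_torque"][2]])
print("t",round(s["t"],2),np.round(s["position"],4),"yaw",round(np.arctan2(M[1,1],M[0,1]),3),"q7",round(s["joint_pos"][6],3),"F",np.round(s["ft_force"],1),"tq",np.round(s["wrist_torque"],3),"tz",round(tz,3),"w",round(s["width"],3),
 "pinz",len(P),np.round(np.median(P[:,2])*1000,1) if len(P) else None,len(Q),np.round(np.median(Q[:,2])*1000,1) if len(Q) else None)
E
python3 st.py
```

```text
t 14.33 [ 0.515  -0.2527  0.0573] yaw 1.302 q7 1.828 F [1.  5.  4.3] tq [ 1.134 -0.266 -0.055] tz -0.051 w 0.527 pinz 142 41.1 0 None
```

Request:
carry_out:
  moves: [0, 0.05, 0, 0, 0, 0.1, 0, 0, 0, 0, 0, 0.12, 0, 0, 0, 0, 0, 0.12, 0, 0, 0, 0, 0, 0.12, 0, 0, 0, 0, 0, 0]

```text
t: 14.85
position: [0.515, -0.2528, 0.0573]
orientation: [0.78, 3.042, 0.0]
ft_force: [0.6, 1.5, 4.3]
width: 0.528
gripper_force: 30.0
```

```bash
python3 st.py
```

```text
t 14.85 [ 0.515  -0.2528  0.0573] yaw 1.069 q7 1.666 F [0.6 1.5 4.3] tq [ 0.39  -0.108  0.007] tz -0.007 w 0.528 pinz 142 41.1 0 None
```

Request:
carry_out:
  moves: [0, 0, 0, 0, 0, 0.1, 0, 0, 0, 0, 0, 0.06, 0, 0, 0, 0, 0, 0]

```text
t: 15.2
position: [0.5149, -0.2529, 0.0573]
orientation: [0.899, 3.009, 0.001]
ft_force: [-0.9, 1.8, 5.0]
width: 0.528
gripper_force: 30.0
```

```bash
python3 st.py
```

```text
t 15.2 [ 0.5149 -0.2529  0.0573] yaw 0.99 q7 1.612 F [-0.9  1.8  5. ] tq [ 0.541 -0.056 -0.024] tz -0.028 w 0.528 pinz 140 41.1 0 None
```

Request:
carry_out:
  moves: [0, 0, 0, 0, 0, 0.1, 0, 0, 0, 0, 0, 0.06, 0, 0, 0, 0, 0, 0]

```text
t: 15.55
position: [0.5149, -0.2529, 0.0573]
orientation: [1.018, 2.971, 0.001]
ft_force: [-0.9, 1.9, 4.7]
width: 0.529
gripper_force: 30.0
```

```bash
python3 st.py
```

```text
t 15.55 [ 0.5149 -0.2529  0.0573] yaw 0.91 q7 1.557 F [-0.9  1.9  4.7] tq [ 0.491 -0.024 -0.11 ] tz -0.076 w 0.529 pinz 131 41.1 0 None
```

```bash
python3 - <<'E'
s=open("st.py").read()
s=s.replace('p2=capture("top")','s3=get_state(); p2=capture("top")').replace('get_state()["wrist_torque"][2]])','s3["wrist_torque"][2],get_state()["wrist_torque"][2]])')
open("st.py","w").write(s)
E
```

Request:
carry_out:
  moves: [0, 0, 0, 0, 0, 0.08, 0, 0, 0, 0, 0, 0.08, 0, 0, 0, 0, 0, 0]

```text
t: 15.9
position: [0.5149, -0.253, 0.0573]
orientation: [1.137, 2.928, 0.001]
ft_force: [0.2, 1.5, 5.9]
width: 0.53
gripper_force: 30.0
```

```bash
python3 st.py
```

```text
t 15.9 [ 0.5149 -0.253   0.0573] yaw 0.83 q7 1.502 F [0.2 1.5 5.9] tq [ 0.422 -0.035 -0.067] tz -0.038 w 0.53 pinz 135 41.0 0 None
```

Request:
carry_out:
  moves: [0, 0, 0, 0, 0, 0.08, 0, 0, 0, 0, 0, 0.08, 0, 0, 0, 0, 0, 0]

```text
t: 16.25
position: [0.5149, -0.253, 0.0573]
orientation: [1.253, 2.88, 0.001]
ft_force: [-0.0, 1.6, 6.2]
width: 0.529
gripper_force: 30.0
```

```bash
python3 st.py
```

```text
t 16.25 [ 0.5149 -0.253   0.0573] yaw 0.75 q7 1.447 F [-0.   1.6  6.2] tq [ 0.35  -0.049 -0.01 ] tz -0.047 w 0.529 pinz 131 41.1 0 None
```

Request:
carry_out:
  moves: [0, 0, 0, 0, 0, 0.08, 0, 0, 0, 0, 0, 0.08, 0, 0, 0, 0, 0, 0]

```text
t: 16.6
position: [0.5148, -0.2531, 0.0573]
orientation: [1.367, 2.828, 0.001]
ft_force: [-0.5, 1.2, 5.3]
width: 0.523
gripper_force: 30.0
```

```bash
python3 st.py
```

```text
t 16.6 [ 0.5148 -0.2531  0.0573] yaw 0.67 q7 1.391 F [-0.5  1.2  5.3] tq [ 0.326 -0.027 -0.034] tz -0.028 w 0.523 pinz 132 41.1 0 None
```

Request:
carry_out:
  moves: [0, 0, 0, 0, 0, 0.08, 0, 0, 0, 0, 0, 0.08, 0, 0, 0, 0, 0, 0]

```text
t: 16.95
position: [0.5147, -0.2531, 0.0573]
orientation: [1.48, 2.771, 0.001]
ft_force: [0.1, 1.1, 6.0]
width: 0.529
gripper_force: 30.0
```

```bash
python3 st.py; python3 - <<'E'
from h import *
d=np.load("top.npz");print(np.round(d["X"][203:208,302:307],3)[2,2], d["pix"][205,296:312].mean(-1).round())
d=np.load("topc.npz");X=d["X"];print(np.round(X[200:211:2,304],4).tolist())
p=shot(); X=cloud(p); np.savez("wk.npz",X=X,pix=p["pixels"])
x,y,z=X[...,0],X[...,1],X[...,2]; m=(np.hypot(x-.465,y+.2485)<.03)&(z>.03)&(z<.06)
v,u=np.where(m); print(u.min(),u.max(),v.min(),v.max(),m.sum())
c=p["pixels"][max(0,v.min()-10):v.max()+10,max(0,u.min()-10):u.max()+10,::-1]
cv2.imwrite("pics/k.png",cv2.resize(c,None,fx=4,fy=4,interpolation=cv2.INTER_CUBIC)[:600,:800])
print(z[v.min():v.max():4,(u.min()+u.max())//2].round(4)); print(max(0,v.min()-10),max(0,u.min()-10))
E
```

```text
t 16.95 [ 0.5147 -0.2531  0.0573] yaw 0.59 q7 1.336 F [0.1 1.1 6. ] tq [ 0.356  0.059 -0.041] tz -0.032 w 0.529 pinz 127 41.1 0 None
[ 0.464 -0.252  0.041] [180. 179. 180. 182. 177. 159. 148. 143. 143. 146. 163. 178. 178. 179.
 179. 178.]
[[0.4805, -0.2521, 0.0477], [0.4742, -0.2524, 0.0437], [0.468, -0.2528, 0.0374], [0.4603, -0.2517, 0.0472], [0.454, -0.2521, 0.0414], [0.4474, -0.2521, 0.0393]]
160 243 134 219 5023
[0.0372 0.0382 0.0388 0.0386 0.0401 0.0396 0.0391 0.0389 0.0396 0.0422
 0.0417 0.043  0.0422 0.0397 0.038  0.0389 0.0391 0.0385 0.0395 0.0394
 0.0391 0.0393]
124 150
```

View pics/k.png

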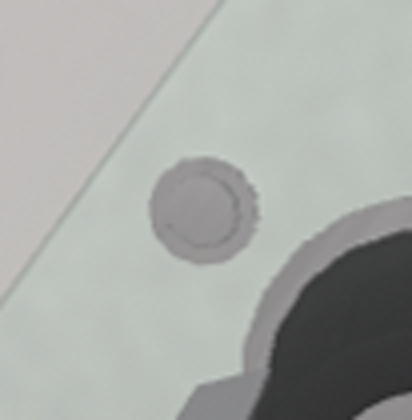

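The pin disc is in clear view at crop (205,210), still down at about 42 mm on a surface at 39 mm. I'll use its wrist-camera depth as the gauge and keep turning.

```bash
cat > st.py <<'E'
from h import *
p=shot(); s=p["state"]; M=R(s["orientation"]); X=cloud(p); x,y,z=X[...,0],X[...,1],X[...,2]
r=np.hypot(x-.465,y+.2495); g=(z>.03)&(z<.06)
a=[z[g&(r<.0045)],z[g&(r>.010)&(r<.018)&(x<.468)]]
s2=get_state(); tz=(s["wrist_torque"][2]+s2["wrist_torque"][2])/2
print("t",round(s2["t"],2),"yaw",round(np.arctan2(M[1,1],M[0,1]),3),"q7",round(s["joint_pos"][6],3),"F",np.round(s["ft_force"],1),"tz",round(tz,3),"w",round(s["width"],3),"pin above box mm",round(1000*(np.median(a[0])-np.median(a[1])),2),len(a[0]),len(a[1]))
E
python3 st.py
```

```text
t 17.15 yaw 0.591 q7 1.337 F [-0.9  0.5  5.3] tz -0.034 w 0.529 pin above box mm 1.95 127 835
```

Request:
carry_out:
  moves: [0, 0, 0, 0, 0, 0.08, 0, 0, 0, 0, 0, 0.08, 0, 0, 0, 0, 0, 0]

```text
t: 17.4
position: [0.5147, -0.2532, 0.0573]
orientation: [1.589, 2.709, 0.001]
ft_force: [0.5, 1.7, 5.7]
width: 0.524
gripper_force: 30.0
```

```bash
python3 st.py
```

```text
t 17.45 yaw 0.51 q7 1.28 F [0.5 1.7 5.7] tz -0.038 w 0.524 pin above box mm 2.03 129 824
```

Request:
carry_out:
  moves: [0, 0, 0, 0, 0, 0.08, 0, 0, 0, 0, 0, 0.08, 0, 0, 0, 0, 0, 0]

```text
t: 17.7
position: [0.5146, -0.2532, 0.0573]
orientation: [1.696, 2.644, 0.001]
ft_force: [-0.7, 1.2, 6.1]
width: 0.529
gripper_force: 30.0
```

```bash
python3 st.py
```

```text
t 17.75 yaw 0.43 q7 1.224 F [-0.7  1.2  6.1] tz -0.02 w 0.529 pin above box mm 2.01 124 805
```

Request:
carry_out:
  moves: [0, 0, 0, 0, 0, 0.08, 0, 0, 0, 0, 0, 0.08, 0, 0, 0, 0, 0, 0]

```text
t: 18.0
position: [0.5146, -0.2532, 0.0573]
orientation: [1.801, 2.574, 0.001]
ft_force: [-1.2, 2.1, 6.3]
width: 0.524
gripper_force: 30.0
```

```bash
python3 st.py
```

```text
t 18.05 yaw 0.35 q7 1.168 F [-1.2  2.1  6.3] tz -0.054 w 0.524 pin above box mm 2.03 123 790
```

Request:
carry_out:
  moves: [0, 0, 0, 0, 0, 0.08, 0, 0, 0, 0, 0, 0.08, 0, 0, 0, 0, 0, 0]

```text
t: 18.3
position: [0.5145, -0.2533, 0.0573]
orientation: [1.902, 2.5, 0.001]
ft_force: [-1.1, 1.6, 5.2]
width: 0.529
gripper_force: 30.0
```

```bash
python3 st.py
```

```text
t 18.35 yaw 0.27 q7 1.111 F [-1.1  1.6  5.2] tz -0.036 w 0.529 pin above box mm 2.01 123 774
```

Request:
carry_out:
  moves: [0, 0, 0, 0, 0, 0.08, 0, 0, 0, 0, 0, 0.08, 0, 0, 0, 0, 0, 0]

```text
t: 18.6
position: [0.5144, -0.2533, 0.0573]
orientation: [2.0, 2.422, 0.0]
ft_force: [-0.8, 1.4, 6.4]
width: 0.529
gripper_force: 30.0
```

```bash
python3 st.py
```

```text
t 18.65 yaw 0.19 q7 1.055 F [-0.8  1.4  6.4] tz 0.017 w 0.529 pin above box mm 2.04 119 760
```

Request:
carry_out:
  moves: [0, 0, 0, 0, 0, 0.08, 0, 0, 0, 0, 0, 0.08, 0, 0, 0, 0, 0, 0]

```text
t: 18.9
position: [0.5144, -0.2533, 0.0573]
orientation: [2.095, 2.341, 0.0]
ft_force: [-1.7, 0.5, 5.6]
width: 0.524
gripper_force: 30.0
```

```bash
python3 st.py
```

```text
t 18.95 yaw 0.111 q7 0.998 F [-1.7  0.5  5.6] tz 0.274 w 0.524 pin above box mm 5.64 114 742
```

Request:
carry_out:
  moves: [0, 0, 0, 0, 0, 0.08, 0, 0, 0, 0, 0, 0.08, 0, 0, 0, 0, 0, 0]

```text
t: 19.2
position: [0.5143, -0.2533, 0.0572]
orientation: [2.187, 2.255, 0.0]
ft_force: [-1.8, 0.9, 6.4]
width: 0.531
gripper_force: 30.0
```

```bash
python3 st.py
```

```text
t 19.25 yaw 0.03 q7 0.94 F [-1.8  0.9  6.4] tz 0.132 w 0.531 pin above box mm 8.39 113 711
```

Request:
carry_out:
  moves: [0, 0, 0, 0, 0, 0.08, 0, 0, 0, 0, 0, 0.08, 0, 0, 0, 0, 0, 0]

```text
t: 19.5
position: [0.5142, -0.2533, 0.0572]
orientation: [-2.276, -2.165, -0.0]
ft_force: [-1.7, 1.4, 6.4]
width: 0.525
gripper_force: 30.0
```

```bash
python3 st.py
```

```text
t 19.55 yaw -0.05 q7 0.883 F [-1.7  1.4  6.4] tz 0.038 w 0.525 pin above box mm 9.97 116 635
```

The pin is at about 8 mm, so the knob is at the first hump's top. I'll go on about 0.2 rad into the hollow.

Request:
carry_out:
  moves: [0, 0, 0, 0, 0, 0.08, 0, 0, 0, 0, 0, 0.08, 0, 0, 0, 0, 0, 0]

```text
t: 19.8
position: [0.5141, -0.2533, 0.0573]
orientation: [-2.361, -2.072, -0.0]
ft_force: [-2.5, 1.5, 7.5]
width: 0.529
gripper_force: 30.0
```

```bash
python3 st.py
```

```text
t 19.85 yaw -0.13 q7 0.824 F [-2.5  1.5  7.5] tz -0.032 w 0.529 pin above box mm 10.63 115 574
```

Request:
carry_out:
  moves: [0, 0, 0, 0, 0, 0.08, 0, 0, 0, 0, 0, 0.08, 0, 0, 0, 0, 0, 0]

```text
t: 20.1
position: [0.5141, -0.2533, 0.0572]
orientation: [-2.442, -1.975, -0.0]
ft_force: [-2.2, 1.2, 6.8]
width: 0.529
gripper_force: 30.0
```

```bash
python3 st.py
```

```text
t 20.15 yaw -0.211 q7 0.766 F [-2.2  1.2  6.8] tz -0.09 w 0.529 pin above box mm 10.0 82 512
```

Request:
carry_out:
  moves: [0, 0, 0, 0, 0, 0.08, 0, 0, 0, 0, 0, 0.08, 0, 0, 0, 0, 0, 0]

```text
t: 20.4
position: [0.514, -0.2533, 0.0573]
orientation: [-2.52, -1.876, -0.0]
ft_force: [-1.2, 2.3, 5.9]
width: 0.529
gripper_force: 30.0
```

```bash
python3 st.py
```

```text
t 20.45 yaw -0.291 q7 0.707 F [-1.2  2.3  5.9] tz -0.2 w 0.529 pin above box mm 9.09 33 449
```

Request:
carry_out:
  moves: [0, 0, 0, 0, 0, 0.06, 0, 0, 0, 0, 0, 0.04, 0, 0, 0, 0, 0, 0]

```text
t: 20.7
position: [0.514, -0.2533, 0.0572]
orientation: [-2.565, -1.813, -0.0]
ft_force: [-2.6, 2.1, 6.7]
width: 0.527
gripper_force: 30.0
```

```bash
python3 st.py
```

```text
t 20.75 yaw -0.34 q7 0.67 F [-2.6  2.1  6.7] tz -0.265 w 0.527 pin above box mm 8.53 5 403
```

Request:
carry_out:
  moves: [0, 0, 0, 0, 0, 0.06, 0, 0, 0, 0, 0, 0.04, 0, 0, 0, 0, 0, 0]

```text
t: 21.0
position: [0.5139, -0.2533, 0.0572]
orientation: [-2.608, -1.75, 0.0]
ft_force: [-3.0, 1.9, 7.2]
width: 0.529
gripper_force: 30.0
```

```bash
python3 st.py
```

```text
return _methods._mean(a, axis=axis, dtype=dtype,
  ret = ret.dtype.type(ret / rcount)
```

The torque flips sign here, so the knob is in the hollow. I'll release, let it settle, and go straight up.

Request:
carry_out:
  jaw: 0.2
  moves: [0, 0, 0, 0, 0, 0, 0, 0, 0, 0, 0, 0, 0, 0, 0, 0, 0, 0, 0, 0, 0, 0, 0, 0, 0, 0, 0, 0, 0, 0, 0, 0, -0.1, 0, 0, 0, 0, 0, -0.3, 0, 0, 0, 0, 0, -0.5, 0, 0, 0, 0, 0, -0.6, 0, 0, 0, 0, 0, -0.6, 0, 0, 0]

```text
t: 21.88
position: [0.5138, -0.2531, 0.1628]
orientation: [-2.609, -1.748, 0.002]
ft_force: [0.7, -0.9, -0.4]
width: 0.801
gripper_force: 0.0
```

Request:
carry_out:
  moves: [0, 0, -0.6, 0, 0, 0, 0, 0, -0.4, 0, 0, 0, 0, 0, -0.2, 0, 0, 0, 0, 0, 0, 0, 0, 0, 0, 0, 0, 0, 0, 0]

```text
t: 22.3
position: [0.5142, -0.2528, 0.2213]
orientation: [-2.609, -1.749, -0.0]
ft_force: [-0.4, 0.2, 0.1]
width: 0.801
gripper_force: 0.0
```

```bash
python3 st.py; python3 - <<'E'
from fitbar import *
for c in ("top","scene","wrist"):
    p=shot() if c=="wrist" else capture(c); X=cloud(p); pix=p["pixels"]
    try: bar(X,pix,(.5285,-.0914),(.135,.17),.06)
    except Exception: print("-")
    if c=="wrist":
        save(p,"end.png"); x,y,z=X[...,0],X[...,1],X[...,2]
        m=(np.hypot(x-.465,y+.2495)<.025)&(z>.045)&(z<.06)&(x<.48); print("raised px",m.sum(),np.median(X[m],0) if m.any() else "")
E
```

```text
t 22.35 yaw -0.39 q7 0.475 F [-0.4  0.2  0.1] tz 0.003 w 0.801 pin above box mm 6.96 37 233
bar n 75 rect [529.3 -93.4] [ 8.7 85.5] 30.1 line ang 119.61 med [ 0.5296 -0.0915  0.149 ]
bar n 77 rect [523.6 -86.8] [16.5 73.6] 29.1 line ang 119.5 med [ 0.5239 -0.0859  0.148 ]
bar n 954 rect [533.9 -99.2] [ 9.7 66.3] 29.3 line ang 120.64 med [ 0.535  -0.1015  0.1472]
raised px 66 [ 0.46531535 -0.24666045  0.04609758]
```

View pics/end.png

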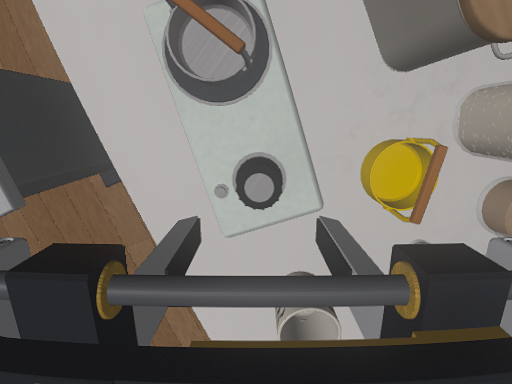

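The pin at (221,190) stays raised: 6.96 mm above the box, less its 2.0 mm resting height, is about 5.0 mm. The pot stands centred on the plate at (215,45) and the gripper is clear of everything.

```bash
python3 -c "
from station import *
print(job_done())"
```

```text
the job is handed in; nothing more can be done
None
```

I handed the job in at about 22 s: the pot stands upright on the plate within about 4 mm of centre, and the knob rests in its detent with the pin held up about 5 mm; the judge's verdict was not shown.

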